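# Set the square kitchen timer to 20 minutes

## Task

Two wind-up kitchen timers stand on the counter, one with a square base and one with a round base. Turn the dial of the square-based timer until its scale reads 20 minutes at the index line on its base, then let go of it. Leave the round timer as it is.

Things in the scene. Friction and masses are not known exactly. Their poses are not given: they have to be found in the camera images.
- square_timer: The timer to set: steel block 110 x 110 mm, 30 mm high, stuck to the counter by a suction foot. Origin: centre of its underside, on the dial's axis, z up. A black index line runs over its top from the dial to the middle of its own -x side. The white dial on it has 12 black ticks, one per 5 minutes (30 degrees), no numerals: zero is thickest, beside the grip's nose; 15, 30, 45 are longer.
- square_dial (a joint): Dial reading at the index line, rad = clockwise turn (seen from above) from zero; 60 minutes to the circle, 20 minutes = 2.094. Seen from above, ticks count up counterclockwise from zero, so turning clockwise raises the reading. Starts at 7 to 16 minutes (24 to 78 degrees short). Light friction 0.04 N m, no spring: stays where left, does not run down. Stops at 0 and 5.76.
- square_grip (a point): On the dial's axis, at the top of its black bar grip, 62 mm above the counter; turns with the dial, z up, x along the bar. Dial: white disc 84 mm across, top at 37 mm. Bar: 14 mm thick, 25 mm high (37 to 62 mm), from x = +28 to -22 mm; then a nose 8.5 mm thick to x = -32 mm, pointing at the zero tick; white line on top of that half. Pinch the bar across its thickness (point y) from above.
- round_zero (a point): Zero tick of the other timer's dial, 40 mm from that dial's axis, 37 mm above the counter. That timer, to be left alone, is a round steel block 114 mm in diameter and 30 mm high with the very same dial and bar grip. The two may stand either way round, left or right.
Mind the look-alikes: they are no part of the job. Leave any red look-alike of the square_timer alone.

How it is judged:
By the outcome, as a careful person would: the job done as asked, in the order asked, and still so for the second after the job is handed in, with the robot touching nothing.
It also fails if it takes over 32 s, if anything falls off the work surface, if the arm or the gripper's body presses on something with over 40 N, if the wrist force passes 120 N, or if a joint passes its speed limit or range.

## Robot

A 6-joint arm with a two-finger parallel gripper is mounted at the origin on the work surface. World frame = base frame: x ahead of the robot, y to its left, z up, the work surface at z = 0. Lengths are in m, angles in degrees, forces in N, time in s.
With the tool pointing down it reaches from about 0.4 to 0.825 m from the base axis. Payload 7 kg.
Tool frame: the origin (TCP) lies at the very end of the fingers, on their centre line; the grasp point (between the pads) lies 19 mm behind it (r.grip_depth is the distance from the TCP to the grasp point, in m); z points along the fingers, y is the line along which they close (so a half turn about z gives the same grasp; the last joint's range is limited). The gripper opens to 88 mm and grips with 3 to 60 N. Pads are 19 mm wide; open, the fingers measure 130 mm over their backs; the gripper's body (78 mm by 193 mm) begins 47 mm behind the grasp point.
Start: joints at [-56.201, 20.546, 0.682, 0, -70.136, -16.507], TCP at [0.201, -0.644, 0.227] pointing down, gripper open.
Joint ranges: [-176.03, 176.03], [-82.01, 121.73], [-58.28, 71.71], [-173.87, 95.51], [-174.79, -0.11], [-173.66, 173.66]. Speed limits (degrees/s): [136.94, 136.94, 172.46, 180, 180, 180].

## Interface

Orientations are given as [roll, pitch, yaw] about the fixed x, y, z axes, in that order (R = Rz(yaw) Ry(pitch) Rx(roll)).
In Python, from plant import r gives the robot as it stands.
- The arm moves only by the tool play_rows, never from a script. Its argument "rows" is a list that holds one entry, the list of rows, each a list of 5 numbers: the closure, from 0 (fully open) to 1 (shut), then the shift along the tool's x, y, z each as a share of 0.5 m, from -1 to 1, then the turn about the tool's z as a share of 1.5 rad, from -1 to 1. A call has exactly 8 rows; each row is the pose to reach, as a shift and turn from the pose commanded when the call began, along the tool's axes at that moment; what a row does not reach only later rows make up. A row lasts 1/12 s, in which the tool goes at most 41.7 mm and 7.16 degrees, less where a joint would pass 70% of its speed; a pose out of reach is approached as far as the arm can. A call with a number of a shift or a turn outside -1 to 1 is refused whole. A call with a gripper value outside its range is refused whole. The fingers move at their own pace and stop on an object; "squeeze" is the grip in N (left out, the last holds). Time passes only in rows, so rows that repeat a pose let the fingers close, or fill a call up. It gives the time, the measured TCP pose, the force, the opening and the grip force at its end, in the units of the state.
- r.get_state(): the state, without advancing time (a new reading comes with each control period).
- r.capture(name): name is "scene" or "top"; returns the picture (400x640x3 uint8, red, green, blue); there is no depth.
- r.camera_info(name): a dict with "fovy" (degrees; the focal length in pixels is half the picture's height over the tangent of half this angle, whatever the lens; pixels are square), "cx", "cy" (the principal point, pixels), "pose" (4x4, takes a point from camera to world coordinates). Camera axes: x right, y down, z forward; pixel columns grow to the right and rows downward; lengths in m; the calibration is good to about 2 mm. A picture is of the moment at which its call begins. camera_info takes no time and is no camera call.
- r.close_job(): hands the job in; it is judged then, once.
The state is a dict: "time_s": time; "joints": joint angles; "qd": joint speeds; "joint_torque": joint torques, N m; "tcp_pos": TCP position; "eef_rot": TCP orientation; "contact_force": force on the tool from outside, world axes, zero at the start; "moment": the same for the moment, N m; "gripper_width": finger opening in m; "gripper_force": force on a finger pad.
Only numpy, scipy, OpenCV 4.12 (cv2) and the standard library are available. Lean on these libraries where they do the work, as an engineer would, in place of code of your own. Each camera call takes 0.05 s, during which the arm holds its last target. There are 200 camera calls.

## Working session

There is one attempt and no reset: what is moved stays moved. The work goes in short steps, Python scripts to look and compute and a tool call to move; the robot and the scene stay as the last step left them, time stands still between calls to the robot, and variables do not carry over. Pictures are saved under pics/ and viewed, at most 10 in all, crops included, and the job is handed in when it is done.

Besides the shell and the picture viewer there is one more tool, called after ">>>" by a JSON object that holds its "op" and its "data". play_rows: Moves the arm, as the interface text tells. Its arguments: {"type":"object","properties":{"rows":{"type":"array","items":{"type":"array","items":{"type":"array","items":{"type":"number"}}}},"squeeze":{"type":"number"}},"required":["rows"]}

```bash
mkdir -p pics; python3 - <<'E'
from plant import r
import cv2,numpy as np
for n in("scene","top"):
    im=r.capture(n); cv2.imwrite(f"pics/{n}0.png",im[:,:,::-1])
    c=r.camera_info(n); print(n,c["fovy"],c["cx"],c["cy"],np.round(c["pose"],3).tolist(),c.keys())
s=r.get_state(); print(s["time_s"],s["tcp_pos"],s["eef_rot"])
E
```

```text
scene 49.57184954613241 316.19998877451513 194.878098822377 [[0.804, 0.374, -0.461, 0.901], [0.594, -0.53, 0.606, -0.518], [-0.018, -0.761, -0.648, 0.686], [0.0, 0.0, 0.0, 1.0]] dict_keys(['fovy', 'cx', 'cy', 'pose'])
top 44.77230970791648 313.20168354865336 201.201567963028 [[0.025, -0.993, 0.117, 0.359], [-1.0, -0.024, 0.01, 0.021], [-0.007, -0.117, -0.993, 1.128], [0.0, 0.0, 0.0, 1.0]] dict_keys(['fovy', 'cx', 'cy', 'pose'])
0.1 [ 0.20048212 -0.64408213  0.22570704] [ 1.79914314e+02 -9.78972816e-03 -1.62714090e+02]
```

View pics/scene0.png

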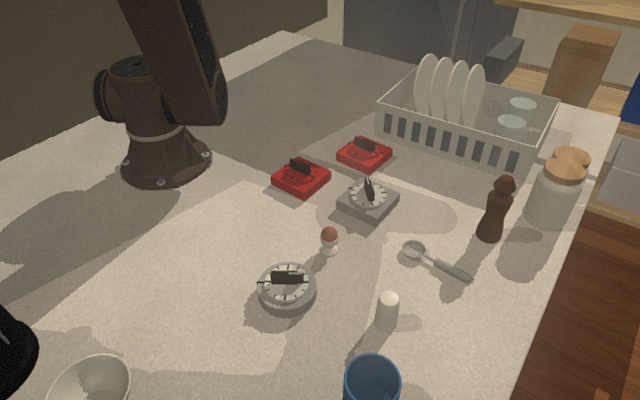

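View pics/top0.png

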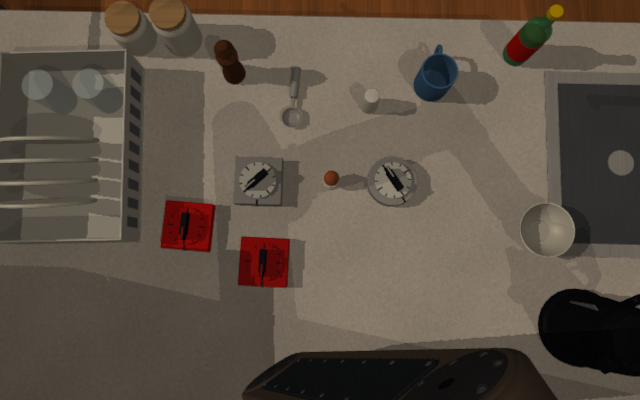

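The scene has four timers in the top view. The steel square is at (258,181), the steel round one at (392,181), and two red squares are at (188,226) and (265,262). The target is the steel, square-based one at (258,181), or (368,198) in the scene view. I'll confirm that in an enlarged crop.

```bash
python3 - <<'E'
import cv2,numpy as np
t=cv2.imread("pics/top0.png")[146:216,223:293]; s=cv2.imread("pics/scene0.png")[165:235,333:403]
f=lambda i:cv2.resize(i,(400,400),interpolation=cv2.INTER_CUBIC)
cv2.imwrite("pics/crop0.png",np.hstack([f(t),f(s)]))
E
```

```text
(no output)
```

View pics/crop0.png

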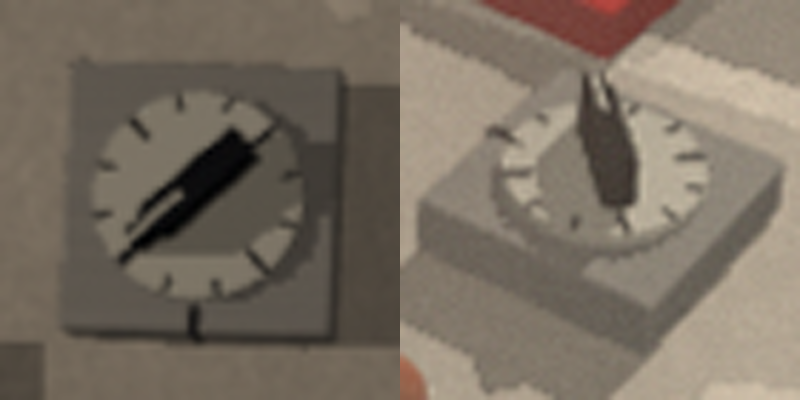

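The crop shows a steel square base. The index line is at the bottom (195,320), which is the -x side. The grip's nose and the zero tick are lower left (124,260), about 48° clockwise of the index, so the dial reads about 8 minutes. The scene view on the right agrees. Next I'll measure it.

```bash
cat >h.py <<'E'
import cv2,numpy as np
from plant import r
from scipy.optimize import least_squares
def ray(n,uv):
    c=r.camera_info(n);P=np.array(c["pose"]);f=200/np.tan(np.radians(c["fovy"]/2))
    uv=np.atleast_2d(uv);d=np.c_[(uv[:,0]-c["cx"])/f,(uv[:,1]-c["cy"])/f,np.ones(len(uv))]@P[:3,:3].T
    return P[:3,3],d
def plane(n,uv,z):
    o,d=ray(n,uv);return (o+d*((z-o[2])/d[:,2])[:,None])[:,:2]
def tri(a,b):
    o1,d1=ray("top",a);o2,d2=ray("scene",b);d1,d2=d1[0],d2[0]
    s=np.linalg.lstsq(np.c_[d1,-d2],o2-o1,rcond=None)[0]
    p,q=o1+s[0]*d1,o2+s[1]*d2;return (p+q)/2,np.linalg.norm(p-q)
def dark(im,box,k=8):   # dark blobs in a crop: centroid (px of full picture), area
    x0,y0,x1,y1=box;g=cv2.cvtColor(im,cv2.COLOR_BGR2GRAY)[y0:y1,x0:x1]
    g=cv2.resize(g,None,fx=k,fy=k,interpolation=cv2.INTER_CUBIC)
    bh=cv2.morphologyEx(g,cv2.MORPH_BLACKHAT,np.ones((5*k+1,5*k+1)))
    n,l,st,c=cv2.connectedComponentsWithStats((bh>18).astype(np.uint8))
    return [((c[i]+.5)/k-.5+[x0,y0],st[i,4]/k/k) for i in range(1,n) if st[i,4]>k*k],l
E
python3 - <<'E'
from h import *
for n,box,c0 in(("top",(223,146,293,216),(257.3,180)),("scene",(333,165,403,235),(368.5,195))):
    im=cv2.imread(f"pics/{n}0.png");b,_=dark(im,box)
    c=plane(n,c0,.037)[0];print(n,c)
    for uv,a in b:
        p=plane(n,uv,.037)[0]-c
        print(np.round(uv,1),round(a,1),"r",round(1e3*np.hypot(*p),1),"ang cw from -x",round(np.degrees(np.arctan2(p[1],-p[0])),1))
E
```

```text
top [0.53275028 0.1607374 ]
[282.3 164.4] 12.9 r 67.2 ang cw from -x -123.8
[254.  163.8] 4.8 r 38.3 ang cw from -x 166.4
[262.3 164.3] 4.1 r 38.0 ang cw from -x -164.6
[256.7 179. ] 174.4 r 2.7 ang cw from -x 150.3
[247.1 168.3] 10.0 r 36.0 ang cw from -x 137.4
[241.4 174.5] 5.4 r 38.5 ang cw from -x 107.8
[273.  176.2] 3.4 r 36.8 ang cw from -x -105.1
[240.5 183. ] 6.3 r 38.8 ang cw from -x 78.2
[261.9 202.1] 123.9 r 51.9 ang cw from -x -13.8
[272.  190.6] 67.7 r 41.6 ang cw from -x -55.7
[251.8 194.8] 5.0 r 36.1 ang cw from -x 18.0
[260.4 195.7] 6.3 r 36.8 ang cw from -x -13.2
scene [0.53734218 0.15820221]
[348.6 165.4] 8.4 r 122.0 ang cw from -x 34.8
[379.9 165.3] 4.2 r 120.3 ang cw from -x 72.4
[374.2 169.3] 5.0 r 100.2 ang cw from -x 66.9
[379.5 170.9] 1.3 r 97.3 ang cw from -x 74.9
[368.4 174.2] 3.3 r 78.5 ang cw from -x 58.6
[373.  183.1] 72.6 r 45.8 ang cw from -x 72.3
[401.6 179.3] 1.9 r 101.6 ang cw from -x 109.9
[352.2 186.8] 42.2 r 47.0 ang cw from -x 4.4
[363.9 186.8] 3.8 r 31.0 ang cw from -x 38.4
[383.3 191.9] 13.4 r 36.7 ang cw from -x 127.4
[352. 199.] 52.2 r 41.0 ang cw from -x -55.1
[388.6 209.1] 147.9 r 63.3 ang cw from -x -165.5
[383.7 197.4] 5.7 r 35.2 ang cw from -x 158.8
[356.3 199.9] 3.2 r 33.6 ang cw from -x -65.9
[337.3 201. ] 4.7 r 75.2 ang cw from -x -51.5
[371.1 202.4] 13.1 r 26.2 ang cw from -x -134.1
[373.9 206.9] 40.6 r 41.9 ang cw from -x -137.7
[363.1 203.5] 4.9 r 32.6 ang cw from -x -99.6
[333.2 227.9] 2.7 r 135.3 ang cw from -x -87.8
[348.2 233. ] 2.1 r 132.8 ang cw from -x -102.6
```

```bash
python3 - <<'E'
from h import *
for a,b in(((254,163.8),(383.7,197.4)),((247.1,168.3),(383.3,191.9)),((273,176.2),(363.1,203.5))):
    p,e=tri(a,b);print("tick tri",np.round(p*1e3,1),"gap mm",round(e*1e3,1))
T=np.array([(254,163.8),(262.3,164.3),(241.4,174.5),(240.5,183),(251.8,194.8),(260.4,195.7)])
p=plane("top",T,.037)
s=least_squares(lambda v:np.hypot(*(p-v[:2]).T)-v[2],[.533,.16,.037]).x
a=np.degrees(np.arctan2(p[:,1]-s[1],-(p[:,0]-s[0])));print("circle",s,"ang mod30",np.round(a%30,1))
# white line on the grip, both views
for n,bx in(("top",(244,175,260,192)),("scene",(362,176,373,192))):
    g=cv2.cvtColor(cv2.imread(f"pics/{n}0.png"),cv2.COLOR_BGR2GRAY)[bx[1]:bx[3],bx[0]:bx[2]];print(n);print(g)
# square outline and index line
g=cv2.cvtColor(cv2.imread("pics/top0.png"),cv2.COLOR_BGR2GRAY);print(g[196:208,250:266])
q=np.array([(236.5,157.2),(282.5,158.5),(281.3,204.5),(234.5,203.3)]);c=plane("top",q,.03);print("corners",c.round(4).tolist(),c.mean(0))
E
```

```text
tick tri [570.2 169.9  37.7] gap mm 0.7
tick tri [559.7 185.4  38.2] gap mm 1.7
tick tri [542.6 125.5  37.1] gap mm 0.7
circle [0.53362301 0.16185044 0.03736433] ang mod30 [17.8 17.3 17.1 16.7 16.  15.4]
top
[[117 117 117 117 116 116 116 116 117 113  93  45  12  10  11  12]
 [116 116 117 117 117 117 117 117 113  92  45   9  10  10  14  11]
 [117 117 117 117 117 117 118 112  90  45  10  12  12  12  12  12]
 [117 117 117 117 117 115 106  86  26  15  19  11  12  12  12  10]
 [117 117 117 117 115 100  63  10  29  58  63  20  12  14  11   4]
 [117 116 117 113  96  64  13  34  68  96  88  28  13  10   5   6]
 [117 117 115  97  43  15  44  79  90  75  28  12   9   3   9  32]
 [117 117 108  70  21  50  85  99  65  13  12   9   4  10  36  65]
 [117 118 103  50  56  92  94  54  14  11   8   5  11  36  66  82]
 [115 107  90  60  90  93  46  12  11   8   4  12  36  66  82  83]
 [106  67  61  91  93  42  13  11   5   4  19  42  66  82  82  83]
 [103  64  90  92  46   6   6   5   3  16  47  73  82  82  83  83]
 [112 100  89  35   5   4  17  34  37  54  73  82  83  83  83  82]
 [116  95  26   5   6
[... 1216 characters left out ...]
6  87  86  86  80  58  57  83  86  86  86  86  86  86  86]
 [ 87  88  87  87  87  77  38  38  74  86  86  86  85  86  85  86]
 [ 89  89  89  88  89  76  27  39  74  88  88  87  87  87  87  87]
 [ 88  88  87  88  88  76  26  42  78  88  88  88  88  88  88  87]
 [ 77  77  77  78  78  68  25  45  81  82  82  83  83  84  83  83]
 [ 52  51  52  53  53  47  26  29  56  59  61  61  62  63  63  63]
 [ 72  69  60  58  58  57  48  30  40  53  54  53  53  53  52  50]
 [106 100  86  85  83  84  82  75  79  86  86  85  84  83  82  79]
 [104 106 107 105 103 104 105 105 106 107 107 105 105 104 104 106]]
corners [[0.5858, 0.2116], [0.5853, 0.1056], [0.4788, 0.1048], [0.4789, 0.2115]] [0.53221775 0.15837421]
```

```bash
cat >>h.py <<'E'
def ticks(n,T,z=.037):  # tick marks (short ones): centre, radius, reading phase mod 30 (deg cw from -x)
    p=plane(n,T,z)
    def res(v):
        d=p-v[:2];a=np.degrees(np.arctan2(d[:,1],-d[:,0]))-v[3]
        return np.r_[np.hypot(*d.T)-v[2],np.radians((a+15)%30-15)*v[2]]
    s=least_squares(res,[.533,.16,.037,17]);return s.x,np.abs(s.fun).max()
def goal(x,y,z,yaw):
    s=r.get_state();R=cv2.Rodrigues(np.zeros(3))[0]
    from scipy.spatial.transform import Rotation as Ro
    R=Ro.from_euler("xyz",s["eef_rot"],degrees=True).as_matrix()
    d=R.T@(np.array([x,y,z])-s["tcp_pos"]);w=np.radians((s["eef_rot"][2]-yaw+180)%360-180)
    print("shares",np.round(d/.5,4),"turn",round(w/1.5,4),"t",s["time_s"],"F",np.round(s["contact_force"],1))
E
python3 - <<'E'
from h import *
T=[(254,163.8),(262.3,164.3),(241.4,174.5),(240.5,183),(251.8,194.8),(260.4,195.7)]
print(ticks("top",T)); print(ticks("scene",[(383.7,197.4),(383.3,191.9),(363.1,203.5),(356.3,199.9)]))
print("index",plane("top",[(256.5,199.5),(256.6,203)],.03))
print("white line end",tri((253.3,180.6),(368.9,183.2)), "nose tip", tri((245.2,186.3),(366.8,178)))
im=cv2.imread("pics/top0.png")[150:212,228:292]
hsv=cv2.cvtColor(im,cv2.COLOR_BGR2HSV);print("steel/counter/dial",hsv[60-9,10],hsv[30,2],hsv[3,30],hsv[30,58],hsv[12,12])
goal(.533,.16,.227,-46.5)
E
```

```text
(array([ 0.53368211,  0.16140512,  0.03750295, 16.67311312]), np.float64(0.0008071295966846498))
(array([ 0.53382068,  0.16209178,  0.03669708, 16.05680242]), np.float64(0.0006377969544926476))
index [[0.48886582 0.16170983]
 [0.4808474  0.16116861]]
white line end (array([0.52882202, 0.16766769, 0.06126355]), np.float64(0.003749318308340351)) nose tip (array([0.51469373, 0.18454533, 0.05948501]), np.float64(0.0009096558635296138))
steel/counter/dial [17 43 96] [ 16  55 120] [ 18  55 116] [18 56 78] [18 42 92]
shares [-1.1128e+00  1.3379e+00 -8.0000e-04] turn -1.3522 t 0.1 F [ 0.2 -0.3 -0.1]
```

The two views agree on the dial's axis at (0.5337, 0.1617). The ticks measure 37.5 mm high and the bar top about 61 mm, both as the text says. The reading is about 46.4° (7.7 min), so it needs +73.6°. Approaching now.

>>> {"op": "play_rows", "data": {"rows": [[[0, -0.42, 0.505, 0, -0.66], [0, -0.42, 0.505, 0, -0.66], [0, -0.42, 0.505, 0, -0.66], [0, -0.42, 0.505, 0, -0.66], [0, -0.42, 0.505, 0, -0.66], [0, -0.42, 0.505, 0, -0.66], [0, -0.42, 0.505, 0, -0.66], [0, -0.42, 0.505, 0, -0.66]]]}}

```text
time_s: 0.77
tcp_pos: [0.3261, -0.3387, 0.2264]
eef_rot: [180.0, 0.0, -105.6]
contact_force: [0.5, -0.0, -0.1]
gripper_width: 0.0875
gripper_force: 0.0
```

```bash
python3 -c "
from h import *
goal(.5337,.1617,.2,-46.4)"
```

```text
shares [-1.0757 -0.1301  0.0532] turn -0.6891 t 0.7667 F [ 0.5 -0.  -0.1]
```

>>> {"op": "play_rows", "data": {"rows": [[[0, -0.65, -0.08, 0, -0.66], [0, -0.65, -0.08, 0, -0.66], [0, -0.65, -0.08, 0, -0.66], [0, -0.65, -0.08, 0, -0.66], [0, -0.65, -0.08, 0, -0.66], [0, -0.65, -0.08, 0, -0.66], [0, -0.65, -0.08, 0, -0.66], [0, -0.65, -0.08, 0, -0.66]]]}}

```text
time_s: 1.43
tcp_pos: [0.4544, -0.037, 0.2267]
eef_rot: [-180.0, -0.0, -48.8]
contact_force: [-0.1, -0.5, -0.2]
gripper_width: 0.0877
gripper_force: 0.0
```

```bash
python3 -c "
from h import *
goal(.5337,.1617,.15,-46.4)"
```

```text
shares [-0.1949 -0.3809  0.1536] turn -0.0285 t 1.4333 F [-0.1 -0.5 -0.2]
```

>>> {"op": "play_rows", "data": {"rows": [[[0, -0.195, -0.381, 0.1, -0.028], [0, -0.195, -0.381, 0.1, -0.028], [0, -0.195, -0.381, 0.1, -0.028], [0, -0.195, -0.381, 0.1, -0.028], [0, -0.195, -0.381, 0.154, -0.028], [0, -0.195, -0.381, 0.154, -0.028], [0, -0.195, -0.381, 0.154, -0.028], [0, -0.195, -0.381, 0.154, -0.028]]]}}

```text
time_s: 2.1
tcp_pos: [0.534, 0.1591, 0.1479]
eef_rot: [179.8, 0.0, -46.8]
contact_force: [0.4, -0.2, 0.8]
gripper_width: 0.0877
gripper_force: 0.0
```

```bash
python3 -c "
from h import *
goal(.5337,.1617,.043,-46.4);print(r.get_state()['joints'])
cv2.imwrite('pics/s1.png',cv2.resize(r.capture('scene')[100:260,270:470,::-1],None,fx=3,fy=3))"
```

```text
shares [-0.0041 -0.0038  0.2097] turn -0.0043 t 2.1 F [ 0.4 -0.2  0.8]
[ 3.67153855e+01  1.34032456e+01 -2.04224096e+01 -1.06415643e-02
 -5.63813407e+01  6.51940141e+00]
```

View pics/s1.png

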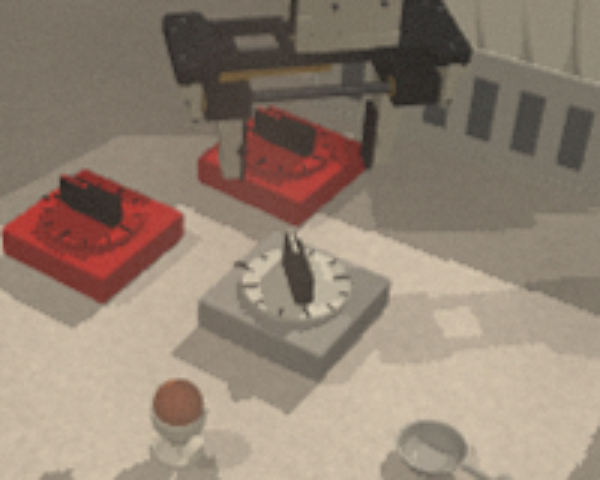

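The gripper is above the grip at around (300,260) in the crop, with its fingers on either side of the bar. Descending.

>>> {"op": "play_rows", "data": {"rows": [[[0, -0.001, -0.001, 0.1, 0], [0, -0.001, -0.001, 0.15, 0], [0, -0.001, -0.001, 0.18, 0], [0, -0.001, -0.001, 0.204, 0], [0, -0.001, -0.001, 0.204, 0], [0, -0.001, -0.001, 0.204, 0], [0, -0.001, -0.001, 0.204, 0], [0, -0.001, -0.001, 0.204, 0]]]}}

```text
time_s: 2.82
tcp_pos: [0.5356, 0.1596, 0.0493]
eef_rot: [-179.8, -0.0, -46.9]
contact_force: [0.4, 0.1, 0.2]
gripper_width: 0.0878
gripper_force: 0.0
```

```bash
python3 -c "
from h import *
goal(.5337,.1617,.043,-46.4)"
```

```text
shares [-0.0058 -0.      0.0125] turn -0.0055 t 2.8167 F [0.4 0.1 0.2]
```

>>> {"op": "play_rows", "data": {"rows": [[[0, -0.006, 0, 0.01, -0.005], [0, -0.006, 0, 0.01, -0.005], [0.5, -0.006, 0, 0.01, -0.005], [0.9, -0.006, 0, 0.01, -0.005], [1, -0.006, 0, 0.01, -0.005], [1, -0.006, 0, 0.01, -0.005], [1, -0.006, 0, 0.01, -0.005], [1, -0.006, 0, 0.01, -0.005]]], "squeeze": 10}}

```text
time_s: 3.48
tcp_pos: [0.5327, 0.1616, 0.0425]
eef_rot: [180.0, 0.0, -46.4]
contact_force: [0.4, -0.2, 0.0]
gripper_width: 0.0531
gripper_force: 0.0
```

```bash
python3 -c "
from h import *
goal(.5337,.1617,.043,-46.4);s=r.get_state();print(s['gripper_width'],s['gripper_force'],s['moment'])"
```

```text
shares [ 0.0011 -0.0016 -0.0009] turn -0.0003 t 3.4833 F [ 0.4 -0.2  0. ]
0.053112953594981555 0.0 [ 0.00460806  0.17347887 -0.01823841]
```

Still closing, so I'll hold the pose.

>>> {"op": "play_rows", "data": {"rows": [[[1, 0, 0, 0, 0], [1, 0, 0, 0, 0], [1, 0, 0, 0, 0], [1, 0, 0, 0, 0], [1, 0, 0, 0, 0], [1, 0, 0, 0, 0], [1, 0, 0, 0, 0], [1, 0, 0, 0, 0]]]}}

```text
time_s: 4.15
tcp_pos: [0.5341, 0.1628, 0.0429]
eef_rot: [-179.8, -0.0, -46.4]
contact_force: [4.4, 3.9, -4.1]
gripper_width: 0.0138
gripper_force: 10.0
```

Gripped at 13.8 mm, which matches the bar's 14 mm. Now turning clockwise, about 73.6° in total.

>>> {"op": "play_rows", "data": {"rows": [[[1, 0, -0.002, 0, 0.04], [1, 0, -0.002, 0, 0.1], [1, 0, -0.002, 0, 0.16], [1, 0, -0.002, 0, 0.22], [1, 0, -0.002, 0, 0.28], [1, 0, -0.002, 0, 0.34], [1, 0, -0.002, 0, 0.4], [1, 0, -0.002, 0, 0.45]]]}}

```text
time_s: 4.82
tcp_pos: [0.5337, 0.1626, 0.0428]
eef_rot: [-180.0, 0.0, -85.4]
contact_force: [-0.5, 1.0, 1.4]
gripper_width: 0.014
gripper_force: 10.0
```

>>> {"op": "play_rows", "data": {"rows": [[[1, 0, 0, 0, 0.06], [1, 0, 0, 0, 0.12], [1, 0, 0, 0, 0.18], [1, 0, 0, 0, 0.24], [1, 0, 0, 0, 0.3], [1, 0, 0, 0, 0.35], [1, 0, 0, 0, 0.39], [1, 0, 0, 0, 0.406]]]}}

```text
time_s: 5.48
tcp_pos: [0.5334, 0.1627, 0.0428]
eef_rot: [180.0, 0.0, -120.2]
contact_force: [-2.4, 3.5, 2.9]
gripper_width: 0.0142
gripper_force: 10.0
```

>>> {"op": "play_rows", "data": {"rows": [[[1, 0, 0, 0, 0], [1, 0, 0, 0, 0], [1, 0, 0, 0, 0], [0, 0, 0, 0, 0], [0, 0, 0, 0, 0], [0, 0, 0, 0, 0], [0, 0, 0, 0, 0], [0, 0, 0, 0, 0]]]}}

```text
time_s: 6.15
tcp_pos: [0.5334, 0.162, 0.0424]
eef_rot: [180.0, -0.0, -120.0]
contact_force: [1.4, 0.1, 0.2]
gripper_width: 0.0421
gripper_force: 0.0
```

>>> {"op": "play_rows", "data": {"rows": [[[0, 0, 0, 0, 0], [0, 0, 0, 0, 0], [0, 0, 0, 0, 0], [0, 0, 0, 0, 0], [0, 0, 0, -0.05, 0], [0, 0, 0, -0.12, 0], [0, 0, 0, -0.2, 0], [0, 0, 0, -0.28, 0]]]}}

```text
time_s: 6.82
tcp_pos: [0.5329, 0.1619, 0.1838]
eef_rot: [180.0, -0.1, -120.0]
contact_force: [0.8, 0.1, -0.5]
gripper_width: 0.087
gripper_force: 0.0
```

>>> {"op": "play_rows", "data": {"rows": [[[0, 0, 0, -0.1, 0], [0, 0.43, -0.25, -0.1, 0], [0, 0.43, -0.25, -0.1, 0], [0, 0.43, -0.25, -0.1, 0], [0, 0.43, -0.25, -0.1, 0], [0, 0.43, -0.25, -0.1, 0], [0, 0.43, -0.25, -0.1, 0], [0, 0.43, -0.25, -0.1, 0]]]}}

```text
time_s: 7.48
tcp_pos: [0.5335, -0.0919, 0.2329]
eef_rot: [-180.0, -0.0, -120.2]
contact_force: [0.1, 1.1, -0.3]
gripper_width: 0.0878
gripper_force: 0.0
```

```bash
python3 - <<'E'
from h import *
for n,bx in(("top",(223,146,293,216)),("scene",(333,165,403,235))):
    im=np.ascontiguousarray(r.capture(n)[:,:,::-1]);cv2.imwrite(f"pics/{n}2.png",im)
    if n=="top":
        for uv,a in dark(im,bx)[0]:
            p=plane(n,uv,.037)[0]-[.5337,.1615];print(np.round(uv,1),round(a,1),round(1e3*np.hypot(*p),1),round(np.degrees(np.arctan2(p[1],-p[0])),1))
f=lambda n,b:cv2.resize(cv2.imread(f"pics/{n}2.png")[b[1]:b[3],b[0]:b[2]],(400,400),interpolation=cv2.INTER_CUBIC)
cv2.imwrite("pics/crop2.png",np.hstack([f("top",(223,146,293,216)),f("scene",(333,165,403,235))]))
E
```

```text
(no output)
```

View pics/crop2.png

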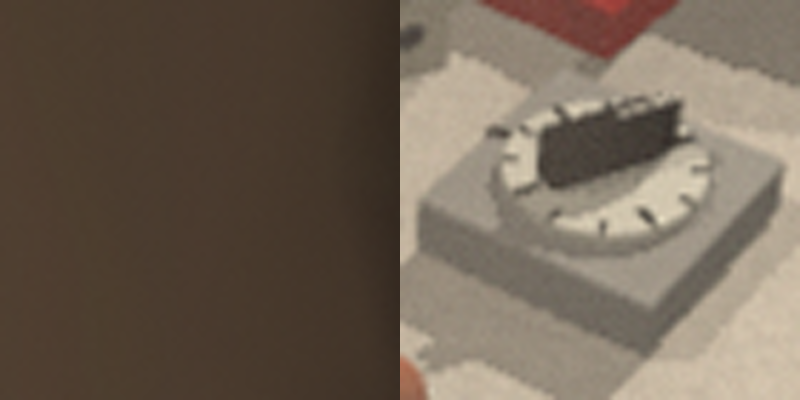

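The top view is blocked by the arm. In the scene view a tick sits at the index line (510,135), and the nose points right. I'll move further away for a clear top view.

>>> {"op": "play_rows", "data": {"rows": [[[0, 0.6, -0.1, 0, 0], [0, 0.6, -0.1, 0, 0], [0, 0.6, -0.1, 0, 0], [0, 0.6, -0.1, 0, 0], [0, 0.6, -0.1, 0, 0], [0, 0.6, -0.1, 0, 0], [0, 0.6, -0.1, 0, 0], [0, 0.6, -0.1, 0, 0]]]}}

```text
time_s: 8.25
tcp_pos: [0.4264, -0.3739, 0.2323]
eef_rot: [180.0, -0.0, -120.0]
contact_force: [0.7, 0.5, 0.6]
gripper_width: 0.0877
gripper_force: 0.0
```

```bash
python3 - <<'E'
from h import *
for n,bx in(("top",(223,146,293,216)),("scene",(333,165,403,235))):
    im=np.ascontiguousarray(r.capture(n)[:,:,::-1]);cv2.imwrite(f"pics/{n}3.png",im)
    for uv,a in dark(im,bx)[0]:
            p=plane(n,uv,.037)[0]-[.5337,.1617];print(n,np.round(uv,1),round(a,1),round(1e3*np.hypot(*p),1),round(np.degrees(np.arctan2(p[1],-p[0])),1))
f=lambda n,b:cv2.resize(cv2.imread(f"pics/{n}3.png")[b[1]:b[3],b[0]:b[2]],(400,400),interpolation=cv2.INTER_CUBIC)
cv2.imwrite("pics/crop3.png",np.hstack([f("top",(223,146,293,216)),f("scene",(333,165,403,235))]))
E
```

```text
top [237.2 156. ] 1.2 71.5 138.6
top [282.2 168.6] 36.2 62.8 -115.2
top [257.8 163.1] 6.9 38.1 -179.0
top [272.4 170.3] 62.0 41.1 -122.9
top [249.6 165.5] 4.6 36.9 150.9
top [255.9 178.2] 178.3 4.1 142.2
top [240.4 179.2] 7.8 37.6 90.0
top [273.8 180.1] 6.0 38.4 -89.6
top [281.7 184.2] 1.5 57.5 -80.7
top [269.9 192.6] 60.2 42.3 -46.4
top [242.6 187.4] 5.9 36.9 59.6
top [262.1 202.3] 148.2 53.5 -15.0
top [248.8 192.7] 11.8 35.0 29.4
scene [348.7 165.3] 5.7 117.3 34.6
scene [379.9 165.3] 4.4 115.9 73.7
scene [374.5 168.7] 2.8 98.1 68.2
scene [368.6 174.4] 2.8 72.7 60.0
scene [333.8 179.5] 9.6 94.4 -1.2
scene [356.5 179.2] 1.0 58.7 30.8
scene [401.7 179.4] 2.2 99.6 112.8
scene [370.8 182.7] 17.6 41.5 68.3
scene [380.4 183.8] 14.2 48.3 96.2
scene [351.5 186.9] 39.1 44.4 -1.5
scene [360.7 184.2] 5.7 37.7 31.8
scene [384.1 188.5] 19.3 43.2 119.4
scene [352.  192.3] 6.7 36.8 -28.0
scene [357.  193.3] 1.9 25.2 -32.3
scene [351.2 198.1] 30.5 42.3 -57.4
scene [384.8 194.3] 7.2 38.7 148.5
scene [388.3 209.4] 151.5 68.0 -162.5
scene [360.4 197.1] 4.6 21.9 -69.9
scene [382.6 199.7] 6.0 38.3 178.5
scene [337.4 201.3] 5.7 76.1 -56.1
scene [369.1 206.5] 96.1 44.5 -124.5
scene [359.7 201.8] 4.1 35.4 -89.4
scene [337.6 227.6] 10.9 132.7 -92.4
scene [375.3 226.3] 3.3 107.7 -129.5
scene [333.1 227.7] 2.8 138.5 -89.2
```

View pics/crop3.png

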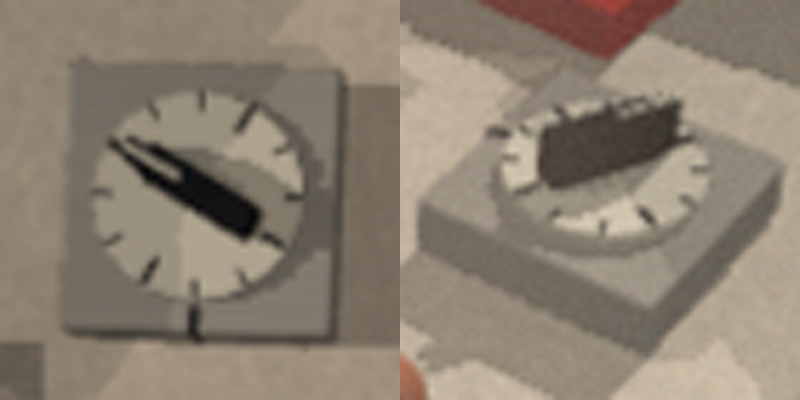

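The top crop shows the 20-minute tick (195,287) in line with the index line (195,320). The 15-minute long tick is at (150,270) and the nose and zero tick at (112,142). The tick phase is 0° to within about 0.5°. The dial is released and the arm is clear, so I'm handing in.

```bash
python3 -c "
from plant import r
print(r.close_job())"
```

```text
the job is handed in; nothing more can be done
None
```

The square timer's dial now reads 20 minutes at its index line (to within about 0.5°, or 0.1 minute, from both camera views), the grip is released and the round timer was not touched; handed in at about 8 s.

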